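Unlock the solvent chest

ROBOT

A 7-joint arm with a two-finger parallel gripper is mounted at the origin on the work surface. World frame = base frame: x ahead of the robot, y to its left, z up, the work surface at z = 0. Lengths are in m, angles in rad, forces in N, time in s.
With the tool pointing down it reaches from about 0.35 to 0.9 m from the base axis. Payload 19.9 kg.
Tool frame: the origin (TCP) lies on the centre line of the jaws, within the pads' length; the fingertips stand 14 mm ahead of it and the grasp point (between the pads) lies 5 mm behind it; z points along the fingers, x is the direction in which the jaws open and shut, and the axes are right-handed (so a half turn about z gives the same grasp; the last joint's range is limited). The gripper opens to 94 mm and grips with 3 to 60 N. Pads are 16 mm wide; open, the fingers measure 119 mm over their backs; the gripper's body (75 mm by 177 mm) begins 78 mm behind the grasp point.
Start: joints at [-0.042, 0.417, -0.01, 1.614, 0.005, 1.111, -0.053], TCP at [0.625, 0, 0.219] pointing down, gripper open.
Joint ranges: [-2.81, 2.81], [-0.39, 2.02], [-1.27, 1.25], [0.06, 2.57], [-1.19, 4.33], [0.19, 2], [-2.82, 2.82]. Speed limits (rad/s): [1.89, 1.89, 2.39, 2.39, 3.01, 3.01, 3.01].

INTERFACE

Orientations are given as a rotation vector (axis times angle).
In Python, from plant import * gives the robot as it stands.
- The arm moves only by the tool move_arm, never from a script. Its argument "motion" is a list of rows, each an object with "jaw": the closure, from 0 (fully open) to 1 (shut); "slide": the shift along the tool's x, y, z in mm, a list of three; "turn": the turn about the tool's z in degrees. A call has 1 to 12 rows; each row is the pose to reach, as a shift and turn from the pose commanded when the call began, along the tool's axes at that moment; what a row does not reach only later rows make up. A row lasts 1/8 s, in which the tool goes at most 62.5 mm and 10.7 degrees, less where a joint would pass 70% of its speed; a pose out of reach is approached as far as the arm can. A call with a gripper value outside its range is refused whole. The fingers move at their own pace and stop on an object; "newtons" is the grip in N (left out, the last holds). Time passes only in rows, so rows that repeat a pose let the fingers close. It gives the time, the measured TCP pose, the force and the opening at its end, in the units of the state.
- state(): the state, without advancing time (a new reading comes with each control period).
- capture(name): name is "scene" or "side" or "wrist"; returns the picture (480x640x3 uint8, blue, green, red); there is no depth.
- camera_params(name): a dict with "intrinsics" (3x3 intrinsics, pixels), "camera_from_world" (4x4, takes a point from world to camera coordinates). Camera axes: x right, y down, z forward; pixel columns grow to the right and rows downward; lengths in m; the calibration is good to about 2 mm. The wrist camera is an equidistant fisheye: a pixel r from the principal point sees the ray r / f radians off the axis. A picture is of the moment at which its call begins: read the wrist's pose just before it. camera_params takes no time and is no camera call; for the wrist camera it gives the pose at the moment of the call.
- job_done(): hands the job in, once; it reports no verdict.
The state is a dict: "t": time; "joints": joint angles; "joint_vel": joint speeds; "tau": joint torques, N m; "ee_pos": TCP position; "tool_rot": TCP orientation; "contact_force": force on the tool from outside, world axes, zero at the start; "torque": the same for the moment, N m; "finger_gap": opening from 0.0 (shut) to 1.0 (fully open).
Only numpy, scipy, OpenCV 4.12 (cv2) and the standard library are available. Lean on these libraries where they do the work, as an engineer would, in place of code of your own. Each camera call takes 0.05 s, during which the arm holds its last target. There are 200 camera calls.

TASK

The grey solvent chest on the paint bench is locked: take the key with the flat plate-shaped head from its stand, put it upright into the round keyhole on the chest's lid and, pressing lightly, turn it gently back and forth until you feel it drop fully home into the hidden slot. Then turn the key clockwise (seen from above) until its flat head lines up with the two short ribs beside the keyhole, and leave it standing there, let go. Never press hard on the barrel or wrench the lock, and leave the round-headed key standing in its stand.

Things in the scene. Friction and masses are not known exactly. Their poses are not given: they have to be found in the camera images.
- key_bow (a point): Centre of the loose steel key's flat head: a plate 40 mm long (own x), 10 mm thick (own y: grip across it), 32 mm high (own z, up, along the shank). The shank is 10 mm across. 44 to 52 mm below this point is a round collar 30 mm across, its lower rim bevelled to 27 mm. Key 0.12 kg; it works the same turned by half a turn.
- key_tip (a point): Lower end of that key's bit, 62 mm below key_bow, same axes. The bit is a flat blade 28 mm long (own x), 5 mm thick (own y), 10 mm high below the collar.
- stand: Dark steel key stand, 160 (own x) x 60 x 30 mm high, origin under its centre. Two places 50 mm either side of the centre along x; which key is where varies. A key stands upright with its collar on the stand's top, its bit 10 mm down in a slot along x: lift it straight up.
- lock_mouth (a point): Centre of the round keyhole's mouth on a square steel lock plate (70 x 70, 18 mm above the grey chest's lid; 108 mm above the table). z up; x runs along the line of the two short ribs (18 x 5 x 3 mm) on the lid either side of the plate: the unlocked direction. Hole 31.4 mm across, 18 mm deep; a soft black dust seal 4 mm down hides the bottom and offers no resistance.
- lock_face (a point): Bottom of the keyhole, 18 mm below lock_mouth, same axes: face of a turning barrel with a slot 29.5 x 6.5 mm for the bit. Locked, the slot's long direction lies at an unknown angle 0.35 to 1.45 rad anticlockwise (from above) of x, different each time. Bit resting on the face: key_bow is 62 mm above it; collar on the face (fully home): 52 mm.
- barrel_slot (a point): Centre of the barrel's slot, 8 mm below lock_face, axes as lock_mouth (it does not show the slot's angle). The bit drops in when within about 0.06 rad of the slot. The barrel is stiff (0.12 N m), stays where left, and turns clockwise with the seated key to a stop at the unlocked direction. 5 N of push is plenty: 35 N from a key not yet in the slot, or 80 N at any time, spoils the lock.
- other_knob (a point): Centre of the round head (32 mm across, 20 mm high) of the other steel key, which stands upright in the other place of the stand and is left there.
Mind the look-alikes: they are no part of the job. Leave any pink look-alike of the part that bears other_knob alone.

How it is judged:
On the way:
1. the key has dropped fully home into the slot, upright, while the lock is still locked (head more than 0.25 rad from the ribs) (z of key_bow in the frame of lock_mouth below 0.037 m and horizontal distance between key_bow and lock_mouth below 0.008 m and angle between key_bow's own z axis and vertical below 0.15 rad and angle between the x axis of key_bow and the x axis of lock_mouth, either way round above 0.25 rad), for 0.2 s.
At the end, for the whole second after the job is handed in: Flat-headed key released, upright (0.15 rad), fully home in the lock (head centre 30-37 mm above the mouth, within 8 mm of its axis), head within 0.17 rad of the line of the ribs; the round-headed key still stands in its place (15 mm, 0.2 rad) (z of key_bow in the frame of lock_mouth between 0.03 and 0.037 m and horizontal distance between key_bow and lock_mouth below 0.008 m and angle between key_bow's own z axis and vertical below 0.15 rad and angle between the x axis of key_bow and the x axis of lock_mouth, either way round below 0.17 rad and angle between other_knob's own z axis and vertical below 0.2 rad and distance of other_knob from where it was at the start of the episode below 0.015 m); the robot touches nothing.
It fails at once if the key is pressed on the lock or chest with more than 35 N while it has not yet dropped into the slot (head centre more than 40 mm above the mouth) (contact force between key and chest above 35 N and z of key_bow in the frame of lock_mouth above 0.04 m).
It fails at once if the key loads the lock or chest with more than 80 N (contact force between key and chest above 80 N).
It fails at once if the round-headed key is lifted or knocked out of its place (moved more than 20 mm) (distance of other_knob from where it was at the start of the episode above 0.02 m).
It also fails if it takes over 72 s, if anything falls off the work surface, if the arm or the gripper's body presses on something with over 40 N, if the wrist force passes 120 N, or if a joint passes its speed limit or range.

## Working session

There is one attempt and no reset: what is moved stays moved. The work goes in short steps, Python scripts to look and compute and a tool call to move; the robot and the scene stay as the last step left them, time stands still between calls to the robot, and variables do not carry over. Pictures are saved under pics/ and viewed, about 8 in all and at most 12, crops included, and the job is handed in when it is done.

Besides the shell and the picture viewer there is one more tool, called after "Emit:" by a JSON object that holds its "op" and its "data". move_arm: Moves the arm, as the interface text tells. Its arguments: {"type":"object","properties":{"motion":{"type":"array"},"newtons":{"type":"number"}},"required":["motion"]}

```bash
mkdir -p pics; ls; python3 - <<'E'
from plant import *
import cv2,numpy as np
a=capture("scene");b=capture("side");c=capture("wrist")
for n,i in zip(("scene","side","wrist"),(a,b,c)):cv2.imwrite(f"pics/{n}0.png",i)
for n in("scene","side","wrist"):
  p=camera_params(n);print(n,np.round(p["intrinsics"],1).tolist(),np.round(p["camera_from_world"],3).tolist())
print(state())
E
```

```text
pics
scene [[445.5, 0.0, 324.9], [0.0, 445.5, 236.6], [0.0, 0.0, 1.0]] [[0.498, 0.867, 0.003, -0.242], [0.635, -0.362, -0.683, -0.254], [-0.591, 0.342, -0.73, 1.036], [0.0, 0.0, 0.0, 1.0]]
side [[433.0, 0.0, 325.6], [0.0, 433.0, 244.5], [0.0, 0.0, 1.0]] [[-0.972, -0.236, 0.01, 0.509], [-0.134, 0.515, -0.847, 0.167], [0.195, -0.824, -0.532, 0.684], [0.0, 0.0, 0.0, 1.0]]
wrist [[371.6, 0.0, 319.7], [0.0, 371.6, 237.5], [0.0, 0.0, 1.0]] [[1.0, -0.0, -0.002, -0.625], [0.0, -0.959, 0.285, -0.029], [-0.002, -0.285, -0.959, 0.393], [0.0, 0.0, 0.0, 1.0]]
{'t': 0.15, 'joints': array([-0.04153658,  0.41783643, -0.01030106,  1.61401803,  0.00466299,
        1.11072588, -0.05300195]), 'joint_vel': array([ 0.00173691, -0.00338757,  0.0015542 , -0.00283775, -0.00051395,
        0.00214861,  0.00191791]), 'tau': array([ 7.99236568e-04, -8.51532197e+01,  6.39362633e-01, -4.26137459e+01,
       -4.88919730e-02,  1.71691604e-02,  1.51774425e-04]), 'ee_pos': array([6.24720075e-01, 2.43339738e-05, 2.18976768e-01]), 'tool_rot': array([ 3.14154503e+00,  3.76880652e-05, -1.51190077e-03]), 'contact_force': array([ 0.83690942, -0.45829682,  0.03823   ]), 'torque': array([0.00462937, 0.01828512, 0.06472288]), 'finger_gap': 0.9979679303930453}
```

View pics/scene0.png

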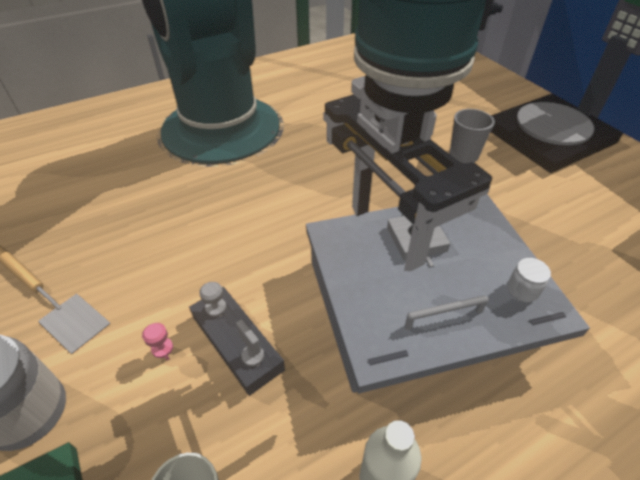

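View pics/wrist0.png

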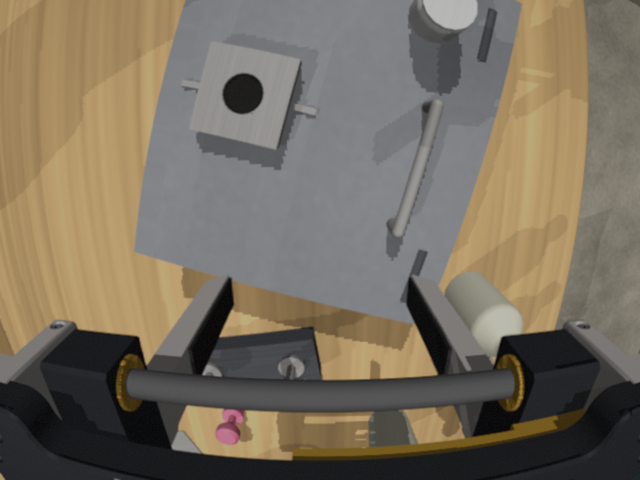

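```bash
cat > h.py <<'E'
from plant import *
import cv2,numpy as np
from scipy.spatial.transform import Rotation as R
def ray(name,uv,p=None):
    p=p or camera_params(name);K=np.array(p["intrinsics"]);T=np.array(p["camera_from_world"])
    x=(uv[0]-K[0,2])/K[0,0];y=(uv[1]-K[1,2])/K[1,1]
    if name=="wrist":
        r=np.hypot(x,y);s=np.sin(r)/max(r,1e-9);d=np.array([x*s,y*s,np.cos(r)])
    else: d=np.array([x,y,1.])
    Rm=T[:3,:3];return -Rm.T@T[:3,3],Rm.T@d
def onz(name,uv,z,p=None):
    o,d=ray(name,uv,p);return o+d*(z-o[2])/d[2]
def proj(name,P,p=None):
    p=p or camera_params(name);K=np.array(p["intrinsics"]);T=np.array(p["camera_from_world"])
    c=T[:3,:3]@P+T[:3,3]
    if name=="wrist":
        n=np.hypot(c[0],c[1]);t=np.arctan2(n,c[2]);q=c[:2]/max(n,1e-9)*t
    else:q=c[:2]/c[2]
    return q*[K[0,0],K[1,1]]+K[:2,2]
E
python3 - <<'E'
from h import *
m=onz("wrist",(243,93),.108);a=onz("wrist",(190,86),.093);b=onz("wrist",(307,109),.093)
print("mouth",m,a,b,(a+b)/2,"rib ang",np.degrees(np.arctan2(*(b-a)[1::-1])))
for n,uv,z in(("scene",(212,293),.075),("scene",(252,352),.034),("scene",(245,330),.082),("wrist",(290,366),.034)):print(n,uv,onz(n,uv,z))
s=cv2.imread("pics/scene0.png")[265:395,130:300];s=cv2.resize(s,None,fx=4.4,fy=4.4,interpolation=cv2.INTER_CUBIC);cv2.imwrite("pics/crop1.png",s)
E
```

```text
mouth [0.56865525 0.11290759 0.108     ] [0.5217407  0.12341464 0.093     ] [0.61534237 0.10032923 0.093     ] [0.56854153 0.11187194 0.093     ] rib ang -13.85462046315428
scene (212, 293) [ 0.49755303 -0.18816279  0.075     ]
scene (252, 352) [ 0.58625385 -0.17124819  0.034     ]
scene (245, 330) [ 0.57977985 -0.17216835  0.082     ]
wrist (290, 366) [ 0.59079705 -0.17382821  0.034     ]
```

View pics/crop1.png

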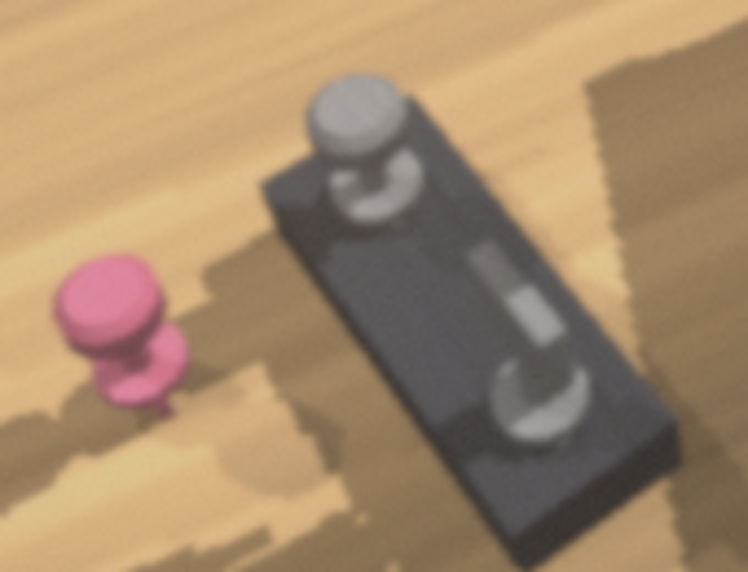

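View pics/side0.png

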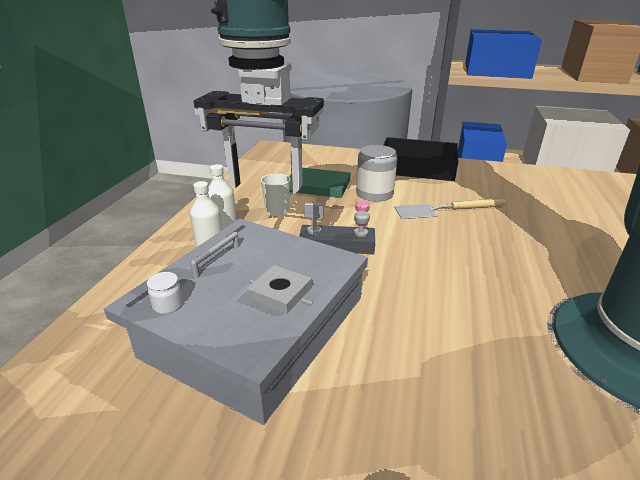

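Candidates: flat-plate key at scene (248,331), grey round-headed key (211,291), pink round look-alike (154,335). Only the first has a plate head in the stand, and the crop confirms it. The keyhole is at wrist (243,93), with the ribs at (190,86) and (307,109).

```bash
python3 - <<'E'
from h import *
c=lambda u,v:(u/4.4+130,v/4.4+265)
P=[onz("scene",c(*q),.03) for q in((410,97),(677,425),(525,535),(265,188))]
for q in P:print(q)
print("centre",np.mean(P,0));
for i,j in((0,1),(3,2)):d=P[j]-P[i];print(np.linalg.norm(d),np.degrees(np.arctan2(d[1],d[0])))
a,b=onz("scene",c(478,250),.098),onz("scene",c(545,325),.098);print(a,b,(a+b)/2)
print("collars",onz("scene",c(541,400),.036),onz("scene",c(376,185),.036), "side bow",onz("side",(314,211),.082))
print(proj("wrist",state()["ee_pos"]),R.from_rotvec(state()["tool_rot"]).as_matrix().round(3))
E
```

```text
[ 0.46032769 -0.16513654  0.03      ]
[ 0.61849331 -0.13918107  0.03      ]
[ 0.62785869 -0.1935739   0.03      ]
[ 0.47198094 -0.22122354  0.03      ]
centre [ 0.54466516 -0.17977876  0.03      ]
0.160281153656983 9.319351960180974
0.15831101361894567 10.058521376980481
[ 0.57478761 -0.17654399  0.098     ] [ 0.60678472 -0.16960962  0.098     ] [ 0.59078616 -0.1730768   0.098     ]
collars [ 0.59336699 -0.17269099  0.036     ] [ 0.49372186 -0.18889373  0.036     ] side bow [ 0.5906438  -0.17031234  0.082     ]
[318.5564668 305.2790784] [[ 1.     0.    -0.001]
 [ 0.    -1.    -0.   ]
 [-0.001  0.    -1.   ]]
```

Emit:
{"op": "move_arm", "data": {"motion": [{"jaw": 0, "slide": [-5, 25, 7], "turn": 10}, {"jaw": 0, "slide": [-9, 50, 14], "turn": 20}, {"jaw": 0, "slide": [-13, 75, 21], "turn": 30}, {"jaw": 0, "slide": [-17, 100, 28], "turn": 40}, {"jaw": 0, "slide": [-21, 125, 35], "turn": 50}, {"jaw": 0, "slide": [-26, 150, 42], "turn": 60}, {"jaw": 0, "slide": [-32, 172, 50], "turn": 70}, {"jaw": 0, "slide": [-32, 172, 50], "turn": 80.3}, {"jaw": 0, "slide": [-32, 172, 50], "turn": 80.3}, {"jaw": 0, "slide": [-32, 172, 50], "turn": 80.3}, {"jaw": 0, "slide": [-32, 172, 50], "turn": 80.3}], "newtons": 40}}

```text
t: 1.52
ee_pos: [0.5931, -0.1717, 0.1695]
tool_rot: [-2.404, 2.022, -0.0]
contact_force: [0.2, -0.6, -0.4]
finger_gap: 1.001
```

```bash
python3 - <<'E'
from h import *
s=state();c=capture("wrist");cv2.imwrite("pics/w1.png",c)
print(s["t"],s["ee_pos"],R.from_rotvec(s["tool_rot"]).as_matrix().round(3),s["joints"].round(2),s["contact_force"])
for d in((0,0,.098),(0,0,.082)):print(proj("wrist",np.array([.593,-.172,d[2]])))
p=camera_params("wrist");np.save("pics/p1.npy",p,allow_pickle=True)
E
```

```text
1.525 [ 0.59308847 -0.17173047  0.16951659] [[ 0.171 -0.985  0.   ]
 [-0.985 -0.171  0.   ]
 [-0.    -0.    -1.   ]] [-0.01  0.47  0.32  1.69 -0.17  1.01 -1.03] [ 0.19624466 -0.58244828 -0.40666927]
[320.47152781 257.24422865]
[320.41597241 249.72519148]
```

View pics/w1.png

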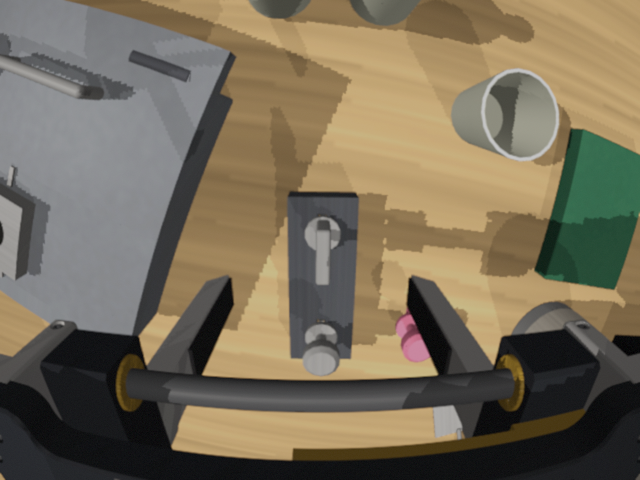

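The plate-headed key is centred at wrist (322,258), its plate running straight up the image. My prediction was (320,257), so I descend and grip.

Emit:
{"op": "move_arm", "data": {"motion": [{"jaw": 0, "slide": [1, 0, 30], "turn": 0}, {"jaw": 0, "slide": [1, 0, 60], "turn": 0}, {"jaw": 0, "slide": [1, 0, 80], "turn": 0}, {"jaw": 0, "slide": [1, 0, 92], "turn": 0}, {"jaw": 0, "slide": [1, 0, 92], "turn": 0}, {"jaw": 1, "slide": [1, 0, 92], "turn": 0}, {"jaw": 1, "slide": [1, 0, 92], "turn": 0}, {"jaw": 1, "slide": [1, 0, 92], "turn": 0}, {"jaw": 1, "slide": [1, 0, 92], "turn": 0}, {"jaw": 1, "slide": [1, 0, 92], "turn": 0}, {"jaw": 1, "slide": [1, 0, 92], "turn": 0}, {"jaw": 1, "slide": [1, 0, 92], "turn": 0}], "newtons": 40}}

```text
t: 3.08
ee_pos: [0.5931, -0.173, 0.0774]
tool_rot: [2.401, -2.026, -0.0]
contact_force: [-0.5, 0.4, -0.4]
finger_gap: 0.291
```

Emit:
{"op": "move_arm", "data": {"motion": [{"jaw": 1, "slide": [0, 0, 0], "turn": 0}, {"jaw": 1, "slide": [0, 0, 0], "turn": 0}, {"jaw": 1, "slide": [0, 0, 0], "turn": 0}, {"jaw": 1, "slide": [0, 0, 0], "turn": 0}, {"jaw": 1, "slide": [0, 0, 0], "turn": 0}, {"jaw": 1, "slide": [0, 0, 0], "turn": 0}]}}

```text
t: 3.82
ee_pos: [0.5931, -0.173, 0.0774]
tool_rot: [2.401, -2.026, -0.0]
contact_force: [0.3, -2.0, -1.4]
finger_gap: 0.099
```

Emit:
{"op": "move_arm", "data": {"motion": [{"jaw": 1, "slide": [0, 0, -5], "turn": 0}, {"jaw": 1, "slide": [0, 0, -12], "turn": 0}, {"jaw": 1, "slide": [0, 0, -25], "turn": 0}, {"jaw": 1, "slide": [0, 0, -50], "turn": 0}, {"jaw": 1, "slide": [0, 0, -80], "turn": 0}, {"jaw": 1, "slide": [0, 0, -110], "turn": 0}, {"jaw": 1, "slide": [0, 0, -140], "turn": 0}, {"jaw": 1, "slide": [0, 0, -140], "turn": 0}, {"jaw": 1, "slide": [0, 0, -140], "turn": 0}]}}

```text
t: 4.95
ee_pos: [0.5929, -0.1728, 0.2172]
tool_rot: [2.401, -2.025, -0.001]
contact_force: [0.4, 0.2, -0.9]
finger_gap: 0.107
```

```bash
python3 - <<'E'
from h import *
s=state();c=capture("wrist");cv2.imwrite("pics/w2.png",c)
e=s["ee_pos"];M=R.from_rotvec(s["tool_rot"]).as_matrix()
print(s["t"],e,M.round(3),s["contact_force"],s["finger_gap"])
for n,d in(("bow",-5),("collar",43),("tip",57)):print(n,proj("wrist",e+M@[0,0,d/1e3]))
# target: mouth, from current pose, in tool axes (mm)
print("slide to mouth",1e3*M.T@(np.array([.5687,.1125,e[2]])-e))
E
```

```text
4.95 [ 0.59287824 -0.17276203  0.2172426 ] [[ 0.169 -0.986 -0.   ]
 [-0.986 -0.169  0.   ]
 [-0.     0.    -1.   ]] [ 0.37542799  0.17902829 -0.88806432] 0.10676040822057732
bow [320.57865002 310.43641103]
collar [320.37195244 273.03349707]
tip [320.32571258 264.75095255]
slide to mouth [-2.85253559e+02 -2.42778788e+01  6.64960598e-02]
```

View pics/w2.png

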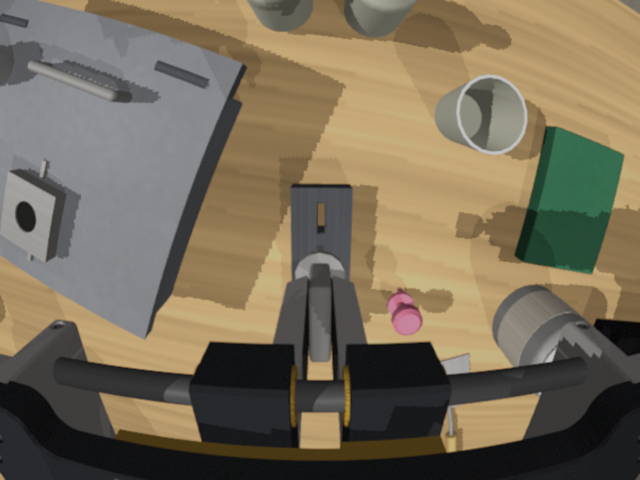

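Emit:
{"op": "move_arm", "data": {"motion": [{"jaw": 1, "slide": [-35, -3, 0], "turn": 0}, {"jaw": 1, "slide": [-70, -6, 0], "turn": 0}, {"jaw": 1, "slide": [-105, -9, 0], "turn": 0}, {"jaw": 1, "slide": [-140, -12, 0], "turn": 0}, {"jaw": 1, "slide": [-175, -15, 0], "turn": 0}, {"jaw": 1, "slide": [-210, -18, 0], "turn": 0}, {"jaw": 1, "slide": [-245, -21, 0], "turn": 2}, {"jaw": 1, "slide": [-270, -23, 8], "turn": 4}, {"jaw": 1, "slide": [-285, -24, 16], "turn": 5.7}, {"jaw": 1, "slide": [-285, -24, 22], "turn": 5.7}, {"jaw": 1, "slide": [-285, -24, 22], "turn": 5.7}, {"jaw": 1, "slide": [-285, -24, 22], "turn": 5.7}]}}

```text
t: 6.5
ee_pos: [0.569, 0.111, 0.1956]
tool_rot: [2.297, -2.143, 0.0]
contact_force: [-0.0, -0.2, -1.6]
finger_gap: 0.102
```

```bash
python3 - <<'E'
from h import *
s=state();c=capture("wrist");cv2.imwrite("pics/w3.png",c);S=capture("scene");D=capture("side");cv2.imwrite("pics/s3.png",S);cv2.imwrite("pics/d3.png",D)
e=s["ee_pos"];M=R.from_rotvec(s["tool_rot"]).as_matrix()
print(s["t"],e,M.round(3),s["contact_force"],s["finger_gap"])
for n,y,d in(("bow-",-20,-21),("bow+",20,-21),("collar",0,43),("collar-",-15,43),("tip",0,57),("tip-",-14,57),("tip+",14,57)):print(n,proj("wrist",e+M@[0,y/1e3,d/1e3]))
print("mouth",proj("wrist",np.array([.5687,.1125,.108])))
for n in("scene","side"):print(n,proj(n,e+M@[0,0,.057]),proj(n,np.array([.5687,.1125,.108])))
a=cv2.resize(c[150:390,220:420],None,fx=2.4,fy=2.4,interpolation=cv2.INTER_CUBIC)
q=proj("side",np.array([.5687,.1125,.12])).astype(int)
b=cv2.resize(D[q[1]-60:q[1]+36,q[0]-52:q[0]+52],(312,288),interpolation=cv2.INTER_CUBIC)
q2=proj("scene",np.array([.5687,.1125,.12])).astype(int)
d=cv2.resize(S[q2[1]-60:q2[1]+36,q2[0]-52:q2[0]+52],(312,288),interpolation=cv2.INTER_CUBIC)
print(q,q2);cv2.imwrite("pics/c3.png",np.hstack([a,np.vstack([b,d])]))
E
```

```text
6.5 [0.5689641  0.11101217 0.19555397] [[ 0.069 -0.998 -0.   ]
 [-0.998 -0.069 -0.   ]
 [ 0.     0.    -1.   ]] [-0.03117554 -0.21296003 -1.57582538] 0.10212475276644
bow- [321.97187284 285.87420051]
bow+ [321.75605689 363.07832015]
collar [321.25194632 272.96903619]
collar- [321.28372676 249.31516607]
tip [321.15649069 264.73240791]
tip- [321.1814871  243.77265529]
tip+ [321.12947199 284.83404954]
mouth [318.84346105 249.79434458]
scene [421.0051952 217.4432702] [418.38363904 231.7236704 ]
side [278.27900567 265.43831305] [279.10865963 282.86374729]
[278 276] [419 226]
```

View pics/c3.png

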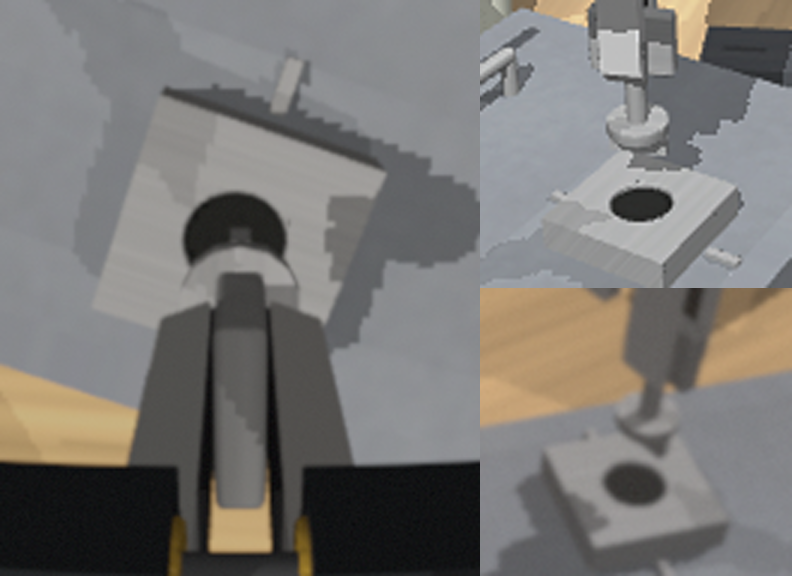

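The wrist crop shows the keyhole centred near wrist (318,250) and the key's collar above it at (321,265). Side and scene agree with the hole estimate to within 1 px. I'll run a numeric check of hole and collar.

```bash
python3 - <<'E'
from h import *
s=state();e=s["ee_pos"];M=R.from_rotvec(s["tool_rot"]).as_matrix()
for n,f in(("side","d3"),("scene","s3"),("scene","scene0"),("side","side0"),("wrist","wrist0")):
  I=cv2.imread(f"pics/{f}.png");c=np.array((243,93)) if n=="wrist" else proj(n,np.array([.5687,.1125,.108]))
  g=I.max(2);m=np.zeros_like(g);cv2.circle(m,tuple(c.astype(int)),26 if n=="wrist" else 13,255,-1)
  m&=((g<75)*255).astype(np.uint8)
  k=max(cv2.findContours(m,0,2)[0],key=cv2.contourArea)
  x,y,w,h=cv2.boundingRect(k);mm=cv2.moments(k);ctr=(mm["m10"]/mm["m00"],mm["m01"]/mm["m00"])
  print(f,np.round(ctr,1),(x,y,w,h), onz(n,ctr,.108) if n!="wrist" else "")
  print("  collar pred",proj(n,e+M@[0,0,.043]),"bow",proj(n,e-M@[0,0,.005]))
print("axis@mouth wrist",proj("wrist",np.array([e[0],e[1],.108])),"jac/mm y",proj("wrist",np.array([e[0]-.001,e[1],.108])))
E
```

```text
d3 [279.5 283.7] (270, 279, 20, 11) [0.5674749  0.11442172 0.108     ]
  collar pred [277.66873945 257.56535906] bow [275.97034214 228.62699795]
s3 [418.1 231.1] (409, 225, 19, 13) [0.56741287 0.11297681 0.108     ]
  collar pred [422.92860735 210.14466164] bow [428.84579449 183.87642946]
scene0 [410.2 229.6] (409, 227, 4, 6) [0.55910155 0.10466034 0.108     ]
  collar pred [422.92860735 210.14466164] bow [428.84579449 183.87642946]
side0 [279.5 283.7] (270, 279, 20, 11) [0.5674749  0.11442172 0.108     ]
  collar pred [277.66873945 257.56535906] bow [275.97034214 228.62699795]
wrist0 [242.6  93.2] (223, 74, 40, 40) 
  collar pred [320.3845224  272.96062457] bow [320.62264953 310.19405828]
axis@mouth wrist [320.23172158 249.52385573] jac/mm y [320.13490023 250.84669213]
```

Emit:
{"op": "move_arm", "data": {"motion": [{"jaw": 1, "slide": [-2, 0.6, 6], "turn": 0}, {"jaw": 1, "slide": [-2, 0.6, 14], "turn": 0}, {"jaw": 1, "slide": [-2, 0.6, 22], "turn": 0}, {"jaw": 1, "slide": [-2, 0.6, 28], "turn": 0}, {"jaw": 1, "slide": [-2, 0.6, 31], "turn": 0}, {"jaw": 1, "slide": [-2, 0.6, 34], "turn": 0}, {"jaw": 1, "slide": [-2, 0.6, 36], "turn": 0}, {"jaw": 1, "slide": [-2, 0.6, 36], "turn": 0}]}}

```text
t: 7.65
ee_pos: [0.5681, 0.1139, 0.1594]
tool_rot: [2.298, -2.143, 0.0]
contact_force: [-0.6, 0.4, -0.8]
finger_gap: 0.101
```

Emit:
{"op": "move_arm", "data": {"motion": [{"jaw": 1, "slide": [0, 0, 2], "turn": 0}, {"jaw": 1, "slide": [0, 0, 3], "turn": 0}, {"jaw": 1, "slide": [0, 0, 4], "turn": 0}, {"jaw": 1, "slide": [0, 0, 5], "turn": 0}, {"jaw": 1, "slide": [0, 0, 6], "turn": 0}, {"jaw": 1, "slide": [0, 0, 6], "turn": 0}]}}

```text
t: 8.4
ee_pos: [0.5681, 0.1138, 0.1534]
tool_rot: [2.297, -2.143, 0.0]
contact_force: [0.1, -0.2, -1.2]
finger_gap: 0.104
```

Emit:
{"op": "move_arm", "data": {"motion": [{"jaw": 1, "slide": [0, 0, 1], "turn": 0}, {"jaw": 1, "slide": [0, 0, 2], "turn": 0}, {"jaw": 1, "slide": [0, 0, 3], "turn": 0}, {"jaw": 1, "slide": [0, 0, 4], "turn": 0}, {"jaw": 1, "slide": [0, 0, 4], "turn": 0}]}}

```text
t: 9.02
ee_pos: [0.5683, 0.1135, 0.1494]
tool_rot: [2.297, -2.143, 0.001]
contact_force: [4.6, -4.1, 0.5]
finger_gap: 0.102
```

Inside the bore, with a light side load towards +x, −y. I'll ease that way and go on down.

Emit:
{"op": "move_arm", "data": {"motion": [{"jaw": 1, "slide": [0.4, -0.4, 0], "turn": 0}, {"jaw": 1, "slide": [0.7, -0.6, 0], "turn": 0}, {"jaw": 1, "slide": [0.7, -0.6, 1], "turn": 0}, {"jaw": 1, "slide": [0.7, -0.6, 2], "turn": 0}, {"jaw": 1, "slide": [0.7, -0.6, 2], "turn": 0}]}}

```text
t: 9.65
ee_pos: [0.5686, 0.1134, 0.1473]
tool_rot: [2.298, -2.142, -0.0]
contact_force: [1.5, -1.5, -1.6]
finger_gap: 0.105
```

Emit:
{"op": "move_arm", "data": {"motion": [{"jaw": 1, "slide": [0.2, -0.2, 0.5], "turn": 0}, {"jaw": 1, "slide": [0.2, -0.2, 1], "turn": 0}, {"jaw": 1, "slide": [0.2, -0.2, 1.5], "turn": 0}, {"jaw": 1, "slide": [0.2, -0.2, 1.5], "turn": 0}]}}

```text
t: 10.15
ee_pos: [0.569, 0.1134, 0.147]
tool_rot: [-2.297, 2.142, 0.0]
contact_force: [-4.8, -2.6, 18.6]
finger_gap: 0.102
```

Resting on the face at 18.6 N. I'll back off to a light push and start sweeping anticlockwise.

Emit:
{"op": "move_arm", "data": {"motion": [{"jaw": 1, "slide": [-0.1, 0.2, -0.6], "turn": 0}, {"jaw": 1, "slide": [-0.1, 0.2, -0.6], "turn": -2}, {"jaw": 1, "slide": [-0.1, 0.2, -0.6], "turn": -4}, {"jaw": 1, "slide": [-0.1, 0.2, -0.6], "turn": -4}]}}

```text
t: 10.65
ee_pos: [0.5691, 0.1134, 0.1471]
tool_rot: [-2.371, 2.06, -0.001]
contact_force: [-0.6, -0.9, 8.3]
finger_gap: 0.109
```

Emit:
{"op": "move_arm", "data": {"motion": [{"jaw": 1, "slide": [0, 0, 0], "turn": -1.7}, {"jaw": 1, "slide": [0, 0, 0], "turn": -3.4}, {"jaw": 1, "slide": [0, 0, 0], "turn": -5}, {"jaw": 1, "slide": [0, 0, 0], "turn": -5}]}}

```text
t: 11.15
ee_pos: [0.5691, 0.1135, 0.1471]
tool_rot: [-2.458, 1.954, -0.001]
contact_force: [-0.9, -0.0, 5.5]
finger_gap: 0.105
```

Emit:
{"op": "move_arm", "data": {"motion": [{"jaw": 1, "slide": [0, 0, 0.1], "turn": -1.7}, {"jaw": 1, "slide": [0, 0, 0.1], "turn": -3.4}, {"jaw": 1, "slide": [0, 0, 0.1], "turn": -5}, {"jaw": 1, "slide": [0, 0, 0.1], "turn": -5}]}}

```text
t: 11.65
ee_pos: [0.5691, 0.1136, 0.147]
tool_rot: [-2.541, 1.845, -0.0]
contact_force: [0.3, 0.2, 7.4]
finger_gap: 0.108
```

Emit:
{"op": "move_arm", "data": {"motion": [{"jaw": 1, "slide": [0, 0, 0], "turn": -1.7}, {"jaw": 1, "slide": [0, 0, 0], "turn": -3.4}, {"jaw": 1, "slide": [0, 0, 0], "turn": -5}, {"jaw": 1, "slide": [0, 0, 0], "turn": -5}]}}

```text
t: 12.15
ee_pos: [0.5689, 0.1137, 0.1469]
tool_rot: [-2.62, 1.732, -0.0]
contact_force: [1.0, 0.4, 5.7]
finger_gap: 0.105
```

Emit:
{"op": "move_arm", "data": {"motion": [{"jaw": 1, "slide": [0, 0, 0.1], "turn": -1.7}, {"jaw": 1, "slide": [0, 0, 0.1], "turn": -3.4}, {"jaw": 1, "slide": [0, 0, 0.1], "turn": -5}, {"jaw": 1, "slide": [0, 0, 0.1], "turn": -5}]}}

```text
t: 12.65
ee_pos: [0.5684, 0.1131, 0.146]
tool_rot: [2.693, -1.617, -0.001]
contact_force: [0.1, 0.5, 0.3]
finger_gap: 0.106
```

The push fell from 5.7 to 0.3 N and the tool sank 1 mm, so the slot is found. I'll press down gently.

Emit:
{"op": "move_arm", "data": {"motion": [{"jaw": 1, "slide": [0, 0, 0.5], "turn": 0}, {"jaw": 1, "slide": [0, 0, 1], "turn": 0}, {"jaw": 1, "slide": [0, 0, 1.5], "turn": 0}, {"jaw": 1, "slide": [0, 0, 1.5], "turn": 0}]}}

```text
t: 13.15
ee_pos: [0.5687, 0.1132, 0.1448]
tool_rot: [2.693, -1.618, -0.0]
contact_force: [0.3, -0.3, -1.3]
finger_gap: 0.106
```

Emit:
{"op": "move_arm", "data": {"motion": [{"jaw": 1, "slide": [0, 0, 1], "turn": 0}, {"jaw": 1, "slide": [0, 0, 2], "turn": 0}, {"jaw": 1, "slide": [0, 0, 3], "turn": 0}, {"jaw": 1, "slide": [0, 0, 4], "turn": 0}, {"jaw": 1, "slide": [0, 0, 5], "turn": 0}, {"jaw": 1, "slide": [0, 0, 6], "turn": 0}, {"jaw": 1, "slide": [0, 0, 6], "turn": 0}]}}

```text
t: 14.02
ee_pos: [0.5686, 0.1132, 0.1387]
tool_rot: [2.693, -1.618, -0.0]
contact_force: [1.3, 1.0, -1.0]
finger_gap: 0.103
```

Emit:
{"op": "move_arm", "data": {"motion": [{"jaw": 1, "slide": [0, 0, 0.5], "turn": 0}, {"jaw": 1, "slide": [0, 0, 1], "turn": 0}, {"jaw": 1, "slide": [0, 0, 1.5], "turn": 0}, {"jaw": 1, "slide": [0, 0, 2], "turn": 0}, {"jaw": 1, "slide": [0, 0, 2], "turn": 0}, {"jaw": 1, "slide": [0, 0, 2], "turn": 0}]}}

```text
t: 14.78
ee_pos: [0.5688, 0.1132, 0.1372]
tool_rot: [-2.693, 1.618, -0.0]
contact_force: [-2.8, -0.4, 6.0]
finger_gap: 0.102
```

Fully home: 10 mm below first contact, with 6 N axial. The head is at about 28° and the ribs at −13.9°, so I turn clockwise by about 42°.

Emit:
{"op": "move_arm", "data": {"motion": [{"jaw": 1, "slide": [0, 0, -0.2], "turn": 2}, {"jaw": 1, "slide": [0, 0, -0.2], "turn": 4}, {"jaw": 1, "slide": [0, 0, -0.2], "turn": 6}, {"jaw": 1, "slide": [0, 0, -0.2], "turn": 8}, {"jaw": 1, "slide": [0, 0, -0.2], "turn": 10}, {"jaw": 1, "slide": [0, 0, -0.2], "turn": 12}, {"jaw": 1, "slide": [0, 0, -0.2], "turn": 14}, {"jaw": 1, "slide": [0, 0, -0.2], "turn": 16}, {"jaw": 1, "slide": [0, 0, -0.2], "turn": 18}, {"jaw": 1, "slide": [0, 0, -0.2], "turn": 20}, {"jaw": 1, "slide": [0, 0, -0.2], "turn": 20}]}}

```text
t: 16.15
ee_pos: [0.569, 0.1128, 0.1372]
tool_rot: [2.369, -2.063, 0.001]
contact_force: [-0.1, -2.6, 4.0]
finger_gap: 0.104
```

```bash
python3 - <<'E'
from h import *
s=state();print(s["contact_force"],s["torque"],s["joints"].round(2))
E
```

```text
[-0.06066777 -2.59498381  3.97275035] [-0.69954022  0.1363103   0.06858682] [-0.42  0.43  0.22  1.81 -0.12  0.91 -1.58]
```

Emit:
{"op": "move_arm", "data": {"motion": [{"jaw": 1, "slide": [0, 0, 0], "turn": 2}, {"jaw": 1, "slide": [0, 0, 0], "turn": 4}, {"jaw": 1, "slide": [0, 0, 0], "turn": 6}, {"jaw": 1, "slide": [0, 0, 0], "turn": 8}, {"jaw": 1, "slide": [0, 0, 0], "turn": 10}, {"jaw": 1, "slide": [0, 0, 0], "turn": 12}, {"jaw": 1, "slide": [0, 0, 0], "turn": 14}, {"jaw": 1, "slide": [0, 0, 0], "turn": 16}, {"jaw": 1, "slide": [0, 0, 0], "turn": 18}, {"jaw": 1, "slide": [0, 0, 0], "turn": 20}, {"jaw": 1, "slide": [0, 0, 0], "turn": 20}]}}

```text
t: 17.52
ee_pos: [0.5689, 0.1123, 0.1372]
tool_rot: [1.974, -2.444, 0.002]
contact_force: [-0.3, -4.1, 6.1]
finger_gap: 0.107
```

```bash
python3 - <<'E'
from h import *
s=state();print(s["contact_force"],s["torque"],s["joints"].round(2))
c=capture("wrist");cv2.imwrite("pics/w4.png",c)
cv2.imwrite("pics/c4.png",cv2.resize(c[150:390,200:440],None,fx=2.4,fy=2.4,interpolation=cv2.INTER_CUBIC))
E
```

```text
[-0.31505    -4.14795624  6.1051407 ] [-1.20055593  0.24266192  0.05630921] [-0.48  0.44  0.3   1.81 -0.16  0.91 -1.9 ]
```

View pics/c4.png

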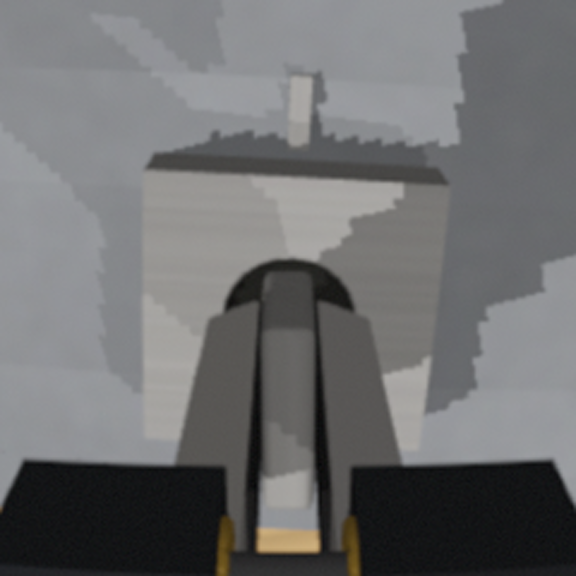

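Head within about 2° of the rib line; the visible rib is at crop (300,110) and the plate points at it. I'll turn the last 2°, relax the load, open and lift off.

Emit:
{"op": "move_arm", "data": {"motion": [{"jaw": 1, "slide": [0, 0, 0], "turn": 1}, {"jaw": 1, "slide": [0, 0, 0], "turn": 2}, {"jaw": 1, "slide": [0.2, 0, -0.2], "turn": 2.3}, {"jaw": 1, "slide": [0.2, 0, -0.2], "turn": 2.3}, {"jaw": 0.8, "slide": [0.2, 0, -0.2], "turn": 2.3}, {"jaw": 0.6, "slide": [0.2, 0, -0.2], "turn": 2.3}, {"jaw": 0.5, "slide": [0.2, 0, -0.2], "turn": 2.3}, {"jaw": 0.5, "slide": [0.2, 0, -0.2], "turn": 2.3}, {"jaw": 0.5, "slide": [0.2, 0, -0.2], "turn": 2.3}, {"jaw": 0.5, "slide": [0.2, 0, -0.2], "turn": 2.3}, {"jaw": 0.5, "slide": [0.2, 0, -0.2], "turn": 2.3}]}}

```text
t: 18.95
ee_pos: [0.5686, 0.113, 0.1372]
tool_rot: [1.928, -2.481, -0.0]
contact_force: [-0.4, -0.4, 0.9]
finger_gap: 0.502
```

Emit:
{"op": "move_arm", "data": {"motion": [{"jaw": 0.5, "slide": [0, 0, -10], "turn": 0}, {"jaw": 0.5, "slide": [0, 0, -25], "turn": 0}, {"jaw": 0.5, "slide": [0, 0, -50], "turn": 0}, {"jaw": 0.5, "slide": [0, 0, -80], "turn": 0}, {"jaw": 0.5, "slide": [0, 0, -110], "turn": 0}, {"jaw": 0.5, "slide": [0, 0, -110], "turn": 0}, {"jaw": 0.5, "slide": [0, 0, -110], "turn": 0}]}}

```text
t: 19.82
ee_pos: [0.5685, 0.113, 0.2474]
tool_rot: [-1.928, 2.481, 0.0]
contact_force: [0.4, 0.6, 0.2]
finger_gap: 0.498
```

```bash
python3 - <<'E'
from h import *
s=state();print(s["t"],s["ee_pos"],s["contact_force"])
c=capture("wrist");S=capture("scene");D=capture("side")
bow=np.array([.5686,.113,.142])
for n in("wrist","scene","side"):print(n,proj(n,bow).round(1),[proj(n,bow+[.0194*k,-.0048*k,.016]).round(1) for k in(-1,1)])
f=lambda I,x,y,w,h,W,H:cv2.resize(I[y:y+h,x:x+w],(W,H),interpolation=cv2.INTER_CUBIC)
q=proj("scene",bow).astype(int);r=proj("side",bow).astype(int)
L=f(c,220,130,200,260,440,572)
Rr=np.vstack([np.hstack([f(S,q[0]-40,q[1]-40,80,130,176,286),f(D,r[0]-40,r[1]-40,80,130,176,286)]),f(S,150,250,160,130,352,286)])
cv2.imwrite("pics/c5.png",np.hstack([L,Rr]))
E
```

```text
19.825 [0.56849704 0.11296129 0.24738535] [0.40996766 0.6203914  0.18029758]
wrist [320.1 241.8] [array([320.4, 274.3]), array([320. , 221.4])]
scene [422.4 215.1] [array([418.3, 197.6]), array([430.4, 216.5])]
side [278.  264.3] [array([289.4, 258.8]), array([265.7, 251.4])]
```

View pics/c5.png

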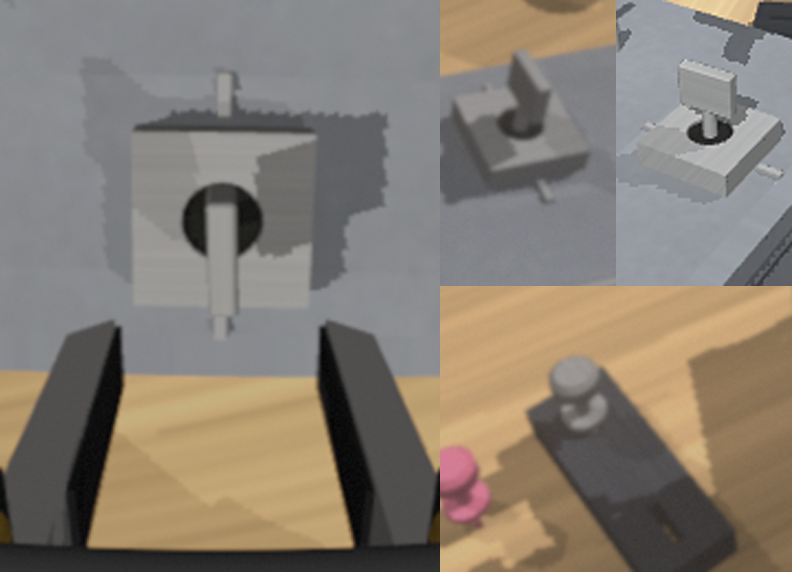

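The key stands upright and home in the lock. Its head runs along the rib line, from crop (225,90) to (221,327), and the jaws are clear. The round key is still in its place.

```bash
python3 -c "
from plant import *
print(job_done())"
```

```text
the job is handed in; nothing more can be done
None
```

The flat-headed key is standing home in the lock with its head along the ribs, released, and the job was handed in at about 20 s of robot time. `job_done()` gives no verdict, so what follows is my own readings and pictures.

- **Finding the slot:** I took the flat-headed key from the stand and set it in the keyhole. I swept it anticlockwise under about 5–8 N until the push fell to about 0 N and the key sank. The slot lay about 42° anticlockwise of the ribs.
- **Seating:** I lowered the key until it sat fully home, 10 mm below first contact, with 6 N of push.
- **Unlocking:** I turned it clockwise about 42° to the rib line, let go and lifted clear.
- **Last checks:** The final pictures show the key upright and its head within about 2° of the rib line. The wrist force was near zero and the jaws were clear of everything. The round-headed key is still standing in its place and the pink look-alike was not touched.
- **What disagreed:** First contact with the barrel face briefly read 18.6 N, well above the advised 5 N but below the 35 N limit. The side and scene cameras put the keyhole 1.5 mm apart, and a 4–5 N side load in the bore showed which way to correct it. The last turn reached the measured rib angle, but I did not feel a distinct hard stop.

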